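Start the brooder: blower, then heater, under their sprung guards

TASK

Start the brooder's warm air. First move the small blue-capped tub that blocks the blower switch so that it stands upright on the bench with its centre well over 10 cm from either switch's guard lip; then lift the sprung guard of the blower box (round boss on the guard, round spigot behind), flip the toggle beneath it back to on and let the guard drop shut, and only then do the same at the heater box (ribbed guard, cooling fins behind). Both guards must end shut with both toggles on, and the other jars and bottles must be left where they stand, upright.

Things in the scene. Friction and masses are not known exactly. Their poses are not given: they have to be found in the camera images.
- blower_box: Grey blower switch box: one round black-rimmed boss on the guard's roof, a round grey spigot behind the hood. Fixed. Origin: on the bench under the hood's centre; -x is the front (faces the robot, yaw within 0.35 rad), z up. In its frame, mm: base x -34..100, y +-45, deck at z 45. Hood on the deck: fixed side walls at y +-39..45, x -34..50, to z 99; roof and front are the guard
- blower_hinge (a point): middle of the hinge axis of the blower guard (axis along box y), at box x 45, z 52 mm. The guard is of 4 mm steel sheet, 98 mm wide: a roof at z 101..105 from box x 52 to -54, an apron at box x -50..-54 hanging from its front edge, 16 mm clear of the base front, to a rolled lip at its foot, and two narrow side arms down to the hinge outside the walls
- blower_guard (a joint): blower guard, rad: 0 shut, grows as its front swings up and back; stop at 1.4. Spring and weight shut it from any angle once let go; 1 to 3 N at the lip lift it
- blower_toggle (a joint): toggle lever under the blower guard, rad about box y: 0 off (leans 0.28 rad to the front), 0.56 on (leans 0.28 rad back, to the hinge). Pivot at box x -16, y 0, z 47. Well past upright it falls over to its stop; 1 to 3 N at its tip
- blower_lip (a point): middle of the blower guard's rolled lip (9 mm thick, 98 mm wide) at the apron's foot: shut, at box x -53.5, y 0, z 51 mm; moves with the guard. Underside z 46 mm, only the bench below it; the base front is at box x -34: a closed fingertip tilted 40 to 45 degrees forward goes under it from the front, lifts it, and reaches in to push the toggle while the guard rests on the fingers
- blower_toggle_tip (a point): top of the blower toggle lever, 48 mm from its pivot; the lever is a 9 to 12 mm thick bat with a short cross bar (25 mm wide, 13 mm thick) at 42 mm
- heater_box: Grey heater switch box: four black cross ribs on the guard's roof, upright aluminium fins behind the hood. Fixed. Origin: on the bench under the hood's centre; -x is the front (faces the robot, yaw within 0.35 rad), z up. In its frame, mm: base x -34..100, y +-45, deck at z 45. Hood on the deck: fixed side walls at y +-39..45, x -34..50, to z 99; roof and front are the guard
- heater_hinge (a point): middle of the hinge axis of the heater guard (axis along box y), at box x 45, z 52 mm. The guard is of 4 mm steel sheet, 98 mm wide: a roof at z 101..105 from box x 52 to -54, an apron at box x -50..-54 hanging from its front edge, 16 mm clear of the base front, to a rolled lip at its foot, and two narrow side arms down to the hinge outside the walls
- heater_guard (a joint): heater guard, rad: 0 shut, grows as its front swings up and back; stop at 1.4. Spring and weight shut it from any angle once let go; 1 to 3 N at the lip lift it
- heater_toggle (a joint): toggle lever under the heater guard, rad about box y: 0 off (leans 0.28 rad to the front), 0.56 on (leans 0.28 rad back, to the hinge). Pivot at box x -16, y 0, z 47. Well past upright it falls over to its stop; 1 to 3 N at its tip
- heater_lip (a point): middle of the heater guard's rolled lip (9 mm thick, 98 mm wide) at the apron's foot: shut, at box x -53.5, y 0, z 51 mm; moves with the guard. Underside z 46 mm, only the bench below it; the base front is at box x -34: a closed fingertip tilted 40 to 45 degrees forward goes under it from the front, lifts it, and reaches in to push the toggle while the guard rests on the fingers
- heater_toggle_tip (a point): top of the heater toggle lever, 48 mm from its pivot; the lever is a 9 to 12 mm thick bat with a short cross bar (25 mm wide, 13 mm thick) at 42 mm
- calcium_tub: small white tub with a blue screw cap, 62 mm across, 62 mm high, about 0.09 kg, loose, upright; origin at the centre of its underside. It stands close before the blower guard's lip
- drops: brown bottle, 33 mm across, 70 mm high, standing loose between the boxes; bystander; origin centre of underside
- seed_jar: jar with green cap, 76 mm across, 98 mm high, standing loose to the left; bystander; origin centre of underside
- grit_jar: jar with grey-white cap, 60 mm across, 74 mm high, standing loose at the right front; bystander; origin centre of underside
- swabs: pot of cotton buds, 77 mm across, 80 mm high, standing loose at the right; bystander; origin centre of underside
There are look-alikes about, which are no part of the job. Of the things like the calcium_tub, leave any that is green; of the rest the larger one is meant.

How it is judged (in metres and radians):
On the way, in this order (a step that is already met when the one before it is completed fails the run):
1. the tub stands upright on the bench with its centre more than 10 cm from either guard's lip (horizontal distance between calcium_tub and blower_lip above 0.1 m and horizontal distance between calcium_tub and heater_lip above 0.1 m and angle between calcium_tub's own z axis and vertical below 0.1 rad and height (world z) of calcium_tub between -0.006 and 0.006 m and linear speed of calcium_tub below 0.03 m/s), for 0.2 s.
2. the blower toggle is on while its guard is held up (value of joint blower_toggle above 0.45 rad and value of joint blower_guard above 0.3 rad), for 0.1 s.
3. the blower guard has dropped shut with the toggle on (value of joint blower_toggle above 0.45 rad and value of joint blower_guard below 0.06 rad), for 0.2 s.
4. the heater toggle is on while its guard is held up (value of joint each of heater_toggle, blower_toggle above 0.45 rad and value of joint heater_guard above 0.3 rad), for 0.1 s.
At the end, for the whole second after the job is handed in: Both toggles on (above 0.45 rad), both guards shut (below 0.06 rad), the tub at rest upright (within 0.1 rad) on the bench with its centre more than 100 mm (horizontally) from the lip of either guard; the bystanders upright and within 25 mm of where they stood (all of step 1 and all of step 3 and value of joint heater_toggle above 0.45 rad and value of joint heater_guard below 0.06 rad); the robot touches nothing.
It fails at once if the heater toggle goes past upright before the blower toggle is on (value of joint heater_toggle above 0.28 rad and value of joint blower_toggle below 0.28 rad).
It fails at once if a bystander (drops bottle, seed jar, grit jar, cotton bud pot) is shifted by more than 25 mm or tipped by more than 0.3 rad (distance of any of drops, seed_jar, grit_jar, swabs from where it was at the start of the episode above 0.025 m or angle between any of drops, seed_jar, grit_jar, swabs's own z axis and vertical above 0.3 rad).
It also fails if it takes over 72 s, if anything falls off the work surface, if the arm or the gripper's body presses on something with over 40 N, if the wrist force passes 120 N, or if a joint passes its speed limit or range.

ROBOT

A 6-joint arm with a two-finger parallel gripper is mounted at the origin on a cart in front of the work surface, level with it; the furniture and walls round the work are solid. World frame = base frame: x ahead of the robot, y to its left, z up, the work surface at z = 0. Lengths are in m, angles in degrees, forces in N, time in s.
With the tool pointing down it reaches from about 0.3 to 0.75 m from the base axis. Payload 8.5 kg.
Tool frame: the origin (TCP) lies on the centre line of the jaws, within the pads' length; the fingertips stand 25 mm ahead of it and the grasp point (between the pads) lies 6 mm ahead of it; z points along the fingers, y is the line along which they close (so a half turn about z gives the same grasp; the last joint's range is limited). The gripper opens to 85 mm and grips with 20 to 120 N. Pads are 22 mm wide; open, the fingers measure 114 mm over their backs; the gripper's body (76 mm by 85 mm) begins 54 mm behind the grasp point. The pads swing forward as they close: fully open they stand 13 mm farther back than shut.
Start: joints at [57.164, 21.807, 74.336, -0, 83.858, -12.336], TCP at [0.193, 0.515, 0.256] pointing down, gripper open.
Joint ranges: [-178.18, 178.18], [-50.72, 133.34], [12.68, 142.11], [-81.47, 261.47], [9.98, 163.14], [-165.26, 165.26]. Speed limits (degrees/s): [136.94, 136.94, 180, 180, 180, 180].

INTERFACE

Orientations are given as a 3x3 rotation matrix whose columns are the frame's x, y, z axes.
In Python, from rig import telemetry, optics, env gives the robot as it stands.
- The arm moves only by the tool send_rows, never from a script. Its argument "deltas" is a list that holds one entry, the list of rows, each a list of 7 numbers: the shift along the tool's x, y, z in m, then the turn, a rotation vector about the tool's x, y, z in rad, then the opening, from -1 (shut) to 1 (fully open), so that 0 is half open. In form: [[[x, y, z, ax, ay, az, grip], ...]]. A call has 1 to 12 rows; each row shifts and turns the commanded pose from where the row before left it, along the tool's axes as they then stand; what a row does not reach is not made up. A row lasts 1/8 s, in which the tool goes at most 62.5 mm and 10.7 degrees, less where a joint would pass 70% of its speed; a pose out of reach is approached as far as the arm can. A call is refused whole if a number of a shift passes 0.0625 or a number of a turn 0.188, either way. A call with a gripper value outside its range is refused whole. The fingers move at their own pace and stop on an object; "squeeze" is the grip in N (left out, the last holds). Time passes only in rows, so rows that do not move let the fingers close. It gives the time, the measured TCP pose, the force, the opening and the grip force at its end, in the units of the state.
- telemetry.observe(): the state, without advancing time (a new reading comes with each control period).
- optics.get_image(name): name is "scene" or "top"; returns a dict with "image" (480x640x3 uint8, red, green, blue), "range_z" (480x640 float32, m along the optical axis (not along the pixel's ray), 0 where there is no reading), "K" (3x3 intrinsics, pixels), "rvec" (rotation vector, rad) and "tvec" (3), from world to camera coordinates, as OpenCV has them. Camera axes: x right, y down, z forward; pixel columns grow to the right and rows downward; lengths in m; the calibration is good to about 2 mm. A picture is of the moment at which its call begins.
- env.close_job(): hands the job in; it is judged then, once.
The state is a dict: "time_s": time; "q": joint angles; "qvel": joint speeds; "joint_efforts": joint torques, N m; "position": TCP position; "tool_rot": TCP orientation; "ft_force": force on the tool from outside, world axes, zero at the start; "wrist_torque": the same for the moment, N m; "grip_width": finger opening in m; "gripper_force": force on a finger pad.
Only numpy, scipy, OpenCV 4.12 (cv2) and the standard library are available. Lean on these libraries where they do the work, as an engineer would, in place of code of your own. Each camera call takes 0.05 s, during which the arm holds its last target. There are 200 camera calls.

## Working session

There is one attempt and no reset: what is moved stays moved. The work goes in short steps, Python scripts to look and compute and a tool call to move; the robot and the scene stay as the last step left them, time stands still between calls to the robot, and variables do not carry over. Pictures are saved under pics/ and viewed, at most 10 in all, crops included, and the job is handed in when it is done.

Besides the shell and the picture viewer there is one more tool, called after ">>>" as name(argument=value, ...), one argument or row to a line, values as JSON. send_rows: Moves the arm, as the interface text tells. Its arguments: {"type":"object","properties":{"deltas":{"type":"array"},"squeeze":{"type":"number"}},"required":["deltas"]}

```bash
mkdir -p pics; cat > h.py <<'E'
import numpy as np, cv2
from rig import telemetry, optics, env
def grab(n):
    d=optics.get_image(n); d['R']=cv2.Rodrigues(np.array(d['rvec'],float))[0]; d['t']=np.array(d['tvec'],float).ravel(); d['K']=np.array(d['K'],float); return d
def save(d,f,crop=None,s=1):
    im=d['image'][:,:,::-1]
    if crop: x0,y0,x1,y1=crop; im=im[y0:y1,x0:x1]
    cv2.imwrite('pics/'+f,cv2.resize(im,None,fx=s,fy=s,interpolation=cv2.INTER_CUBIC))
def cloud(d):
    v,u=np.mgrid[:480,:640]; z=d['range_z']
    r=np.stack([(u-d['K'][0,2])/d['K'][0,0]*z,(v-d['K'][1,2])/d['K'][1,1]*z,z],-1)
    P=(r-d['t'])@d['R']; P[z==0]=np.nan; return P
def proj(d,p):
    c=d['R']@np.array(p)+d['t']; c=d['K']@c; return c[:2]/c[2]
E
python3 - <<'E'
from h import *
for n in('scene','top'):
    d=grab(n); save(d,n+'0.png'); np.savez('/tmp/'+n,**d); print(n,d['K'][0],-d['R'].T@d['t'])
E
```

```text
scene [471.70865429   0.         330.02931615] [-0.27076803 -0.59729092  0.60293155]
top [549.97105732   0.         317.31528964] [ 0.32941029 -0.03372785  1.40257514]
```

View pics/scene0.png

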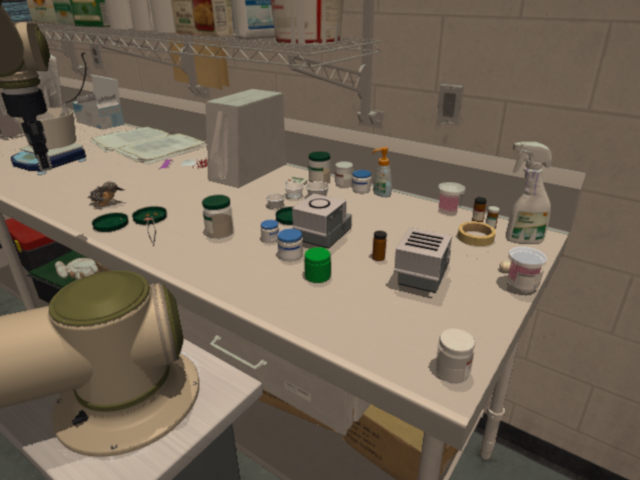

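View pics/top0.png

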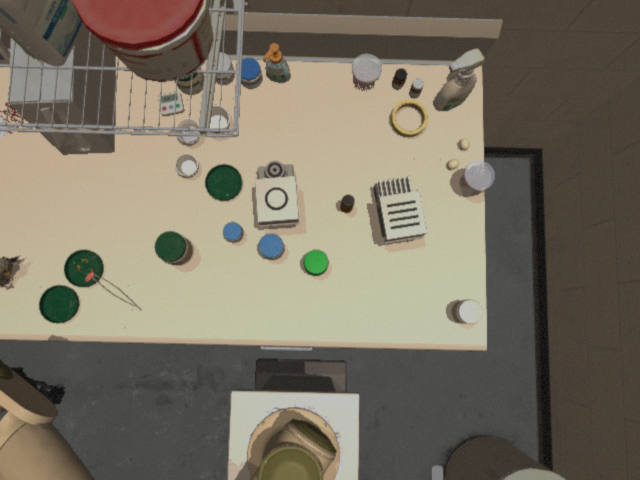

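Scene view: the tub could be the large blue cap (290,243; top 271,246), the small blue cap (270,230; top 233,232), the green tub (318,265; top 316,263) or the far blue-capped jar (362,181; top 250,70). By the description it is the larger blue one in front of the blower box (boss; top 277,200). The heater box has the ribs (top 400,212). Next I measure these and take a crop.

```bash
python3 - <<'E'
from h import *
d=dict(np.load('/tmp/top.npz')); P=cloud(d); im=d['image']; save(d,'c1.png',(200,150,440,300),3)
hsv=cv2.cvtColor(im,cv2.COLOR_RGB2HSV)
def rep(n,m,win,zmin=None):
    x0,y0,x1,y1=win; M=np.zeros((480,640),bool); M[y0:y1,x0:x1]=m[y0:y1,x0:x1]; 
    Q=P[M]; Q=Q[~np.isnan(Q[:,0])]; c=np.median(Q,0); (a,b),r=cv2.minEnclosingCircle(Q[:,:2].astype(np.float32))
    print(n,len(Q),'med',c.round(4),'circ',round(a,4),round(b,4),'r',round(r,4))
z=P[:,:,2]
print('bench z',np.nanmedian(P[290:330,300:400,2]))
rep('tub',z>.05,(255,230,288,262)); rep('small',z>.03,(220,220,246,244)); rep('green',z>.04,(300,247,332,280))
rep('drops',z>.04,(338,192,358,214)); rep('seed',z>.07,(150,228,195,270)); rep('grit',z>.05,(450,295,485,330)); rep('swabs',z>.05,(460,160,498,198))
for n,w in(('blower',(248,172,305,232)),('heater',(368,180,432,248))):
    M=np.zeros((480,640),bool); M[w[1]:w[3],w[0]:w[2]]=(abs(z-.103)<.007)[w[1]:w[3],w[0]:w[2]]
    k=cv2.connectedComponentsWithStats(M.astype(np.uint8)); L=1+np.argmax(k[2][1:,4]); M=k[1]==L
    Q=P[M][:,:2].astype(np.float32); r=cv2.minAreaRect(Q); print(n,len(Q),'z',np.median(z[M]).round(4),'rect',r,Q.mean(0))
    b=cv2.boxPoints(r); print(b.round(4).tolist())
s=telemetry.observe(); print(s)
E
```

```text
bench z 0.00046969170704544384
tub 479 med [0.5072 0.069  0.0621] circ 0.5076 0.0688 r 0.0308
small 298 med [0.542  0.1663 0.0476] circ 0.5433 0.1677 r 0.024
green 492 med [ 0.4692 -0.0424  0.0623] circ 0.4705 -0.0422 r 0.0308
drops 164 med [ 0.6206 -0.1175  0.0693] circ 0.6228 -0.1184 r 0.0171
seed 830 med [0.4935 0.3041 0.0979] circ 0.495 0.3069 r 0.038
grit 525 med [ 0.3577 -0.4133  0.0739] circ 0.358 -0.4156 r 0.0303
swabs 769 med [ 0.6926 -0.4403  0.0825] circ 0.6939 -0.4424 r 0.0397
blower 1570 z 0.1057 rect ((0.6173280477523804, 0.0570068284869194), (0.11096347123384476, 0.09834430366754532), 5.774697780609131) [0.6144926  0.05674774]
[[0.557200014591217, 0.10029999911785126], [0.5670999884605408, 0.0024999999441206455], [0.6775000095367432, 0.013700000010430813], [0.6675999760627747, 0.11150000244379044]]
heater 1633 z 0.1057 rect ((0.5862498879432678, -0.24822141230106354), (0.11012832075357437, 0.09903772920370102), 10.89681339263916) [ 0.5837461  -0.24799317]
[[0.5228000283241272, -0.20999999344348907], [0.5414999723434448, -0.30730000138282776], [0.6496999859809875, -0.28
[... 167 characters left out ...]
8578460e+01, -1.23353609e+01]), 'qvel': array([ 0.03253348, -0.05808667, -0.11145763, -0.00358303, -0.06970896,
       -0.01600299]), 'joint_efforts': array([ 3.41195388e-03, -4.49220800e+01, -2.31653184e+01, -2.42583546e-04,
        3.65499742e-03, -2.32946581e-05]), 'position': array([0.19249996, 0.51497163, 0.25578679]), 'tool_rot': array([[-9.36664693e-01,  3.50226753e-01, -6.88131395e-04],
       [ 3.50227327e-01,  9.36664111e-01, -1.07794175e-03],
       [ 2.67023943e-04, -1.25067240e-03, -9.99999182e-01]]), 'ft_force': array([ 0.32364221,  0.0480183 , -0.32994943]), 'wrist_torque': array([-0.00526988,  0.03981618,  0.03437112]), 'gripper_force': 0.0, 'grip_width': 0.08506373169104398}
```

View pics/c1.png

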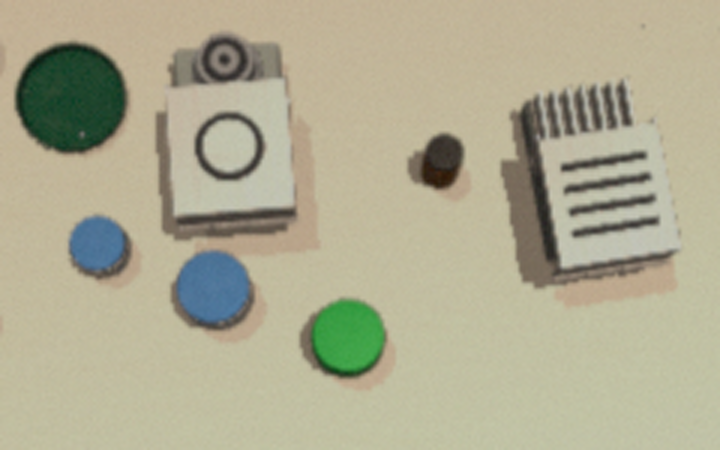

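The crop shows the large blue cap at (213,288) in front of the ringed guard, with the small blue cap at (98,245) and the green one at (347,337), so the choice stands. I move above it.

>>> send_rows(
  deltas=[
    [[0,0,0,0,0,-0.179,1],[0,0,0,0,0,-0.179,1],[-0.0315,-0.0446,0,0,0,0,1],[-0.0315,-0.0446,0,0,0,0,1],[-0.0315,-0.0446,0,0,0,0,1],[-0.0315,-0.0446,0,0,0,0,1],[-0.0315,-0.0446,0,0,0,0,1],[-0.0315,-0.0446,0,0,0,0,1],[-0.0315,-0.0446,0,0,0,0,1],[-0.0315,-0.0446,0,0,0,0,1],[-0.0315,-0.0446,0,0,0,0,1],[-0.0315,-0.0446,0,0,0,0,1]],
  ],
)

```text
time_s: 1.6
position: [0.5084, 0.0675, 0.2561]
tool_rot: [[-1.0, 0.0, -0.001], [0.0, 1.0, 0.0], [0.001, 0.0, -1.0]]
ft_force: [0.4, 0.9, -0.5]
grip_width: 0.0856
gripper_force: 0.0
```

>>> send_rows(
  deltas=[
    [[0.001,0.001,0.042,0,0,0,1],[0,0,0.042,0,0,0,1],[0,0,0.042,0,0,0,1],[0,0,0.042,0,0,0,1],[0,0,0.022,0,0,0,1],[0,0,0.02,0,0,0,1],[0,0,0,0,0,0,1],[0,0,0,0,0,0,-0.2],[0,0,0,0,0,0,-0.2],[0,0,0,0,0,0,-0.2],[0,0,0,0,0,0,-0.2],[0,0,0,0,0,0,-0.2]],
  ],
  squeeze=30,
)

```text
time_s: 3.1
position: [0.5071, 0.0702, 0.0475]
tool_rot: [[-1.0, -0.0, 0.002], [-0.0, 1.0, -0.0], [-0.002, -0.0, -1.0]]
ft_force: [-1.0, -1.3, 7.5]
grip_width: 0.06
gripper_force: 32.5
```

>>> send_rows(
  deltas=[
    [[0,0,-0.02,0,0,0,-0.2],[0,0,-0.02,0,0,0,-0.2],[0.03,0.005,0,0,0,0,-0.2],[0.03,0.02,0,0,0,0,-0.2],[0.027,0.025,0,0,0,0,-0.2],[0,0.03,0,0,0,0,-0.2],[0,0.02,0,0,0,0,-0.2],[0,0,0,0,0,0,-0.2],[0,0,0.02,0,0,0,-0.2],[0,0,0.012,0,0,0,-0.2],[0,0,0.006,0,0,0,-0.2],[0,0,0,0,0,0,-0.2]],
  ],
)

```text
time_s: 4.6
position: [0.4197, 0.1699, 0.0483]
tool_rot: [[-1.0, 0.0, -0.0], [0.0, 1.0, -0.0], [0.0, -0.0, -1.0]]
ft_force: [0.2, -0.4, -0.9]
grip_width: 0.0597
gripper_force: 33.3
```

>>> send_rows(
  deltas=[
    [[0,0,0.001,0,0,0,-0.2],[0,0,0.001,0,0,0,-0.2],[0,0,0,0,0,0,0.6],[0,0,0,0,0,0,1],[0,0,0,0,0,0,1],[0,0,0,0,0,0,1],[0,0,-0.03,0,0,0,1],[0,0,-0.04,0,0,0,1],[0,0,-0.04,0,0,0,1]],
  ],
)

```text
time_s: 5.72
position: [0.4195, 0.1702, 0.1575]
tool_rot: [[-1.0, -0.0, -0.001], [-0.0, 1.0, -0.0], [0.001, -0.0, -1.0]]
ft_force: [0.2, 0.3, -0.2]
grip_width: 0.0854
gripper_force: 0.0
```

```bash
python3 - <<'E'
from h import *
d=grab('scene'); save(d,'s1.png',(200,140,500,340),2.5); P=cloud(d)
hsv=cv2.cvtColor(d['image'],cv2.COLOR_RGB2HSV); m=cv2.inRange(hsv,(100,110,60),(120,255,255))
n,l,st,c=cv2.connectedComponentsWithStats(m)
for i in range(1,n):
    if st[i,4]>40: print(st[i], np.nanmedian(P[l==i],0).round(4))
E
```

```text
[353 170  18   8 100] [0.9544 0.1341 0.0615]
[262 221  15   8 102] [0.5368 0.1594 0.0472]
[223 233  23  12 227] [0.4119 0.1608 0.0614]
```

View pics/s1.png

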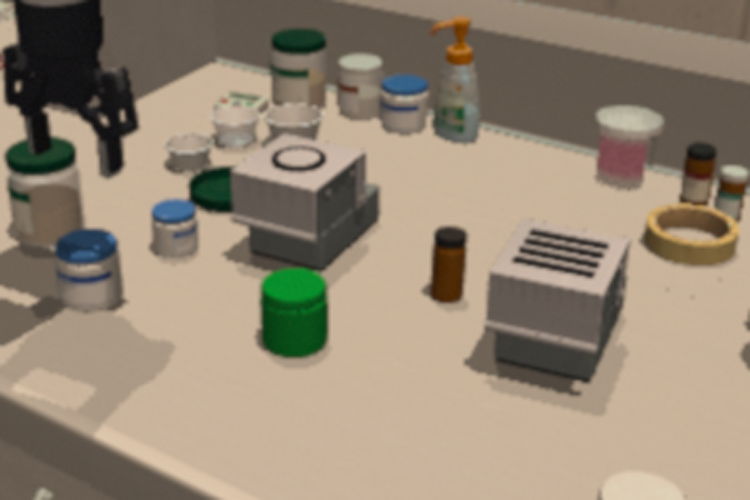

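The tub stands upright at its new place, crop (88,270), about (0.42, 0.17). Next I close the fingers and tilt in front of the blower.

>>> send_rows(
  deltas=[
    [[-0.028,-0.0403,0,0,0,0,-1],[-0.028,-0.0403,0,0,0,0,-1],[-0.0275,-0.0402,0,0,0,0,-1],[0,0,0,0,0,-0.101,-1],[0,0,0,0,-0.18,0,-1],[0,0,0,0,-0.18,0,-1],[0,0,0,0,-0.18,0,-1],[0,0,0,0,-0.18,0,-1],[0,0,0,0,-0.03,0,-1],[0,0,0,0,0,0,-1]],
  ],
)

```text
time_s: 7.02
position: [0.505, 0.0572, 0.1565]
tool_rot: [[-0.791, -0.125, 0.599], [-0.085, 0.992, 0.095], [-0.606, 0.025, -0.795]]
ft_force: [-0.4, 0.4, -0.3]
grip_width: -0.0002
gripper_force: 0.0
```

```bash
cat >> h.py <<'E'
BOX={'b':((0.6183,0.0571),np.radians(5.8)),'h':((0.5872,-0.2480),np.radians(10.9))}
def axes(k): o,a=BOX[k]; X=np.array([np.cos(a),np.sin(a),0]); return np.array([*o,0]),np.array([X,[-X[1],X[0],0],[0,0,1]])
def rep(k,wps):
    """TCP and fingertip in box frame (mm); tool-frame shifts to successive box-frame TCP waypoints (mm)"""
    s=telemetry.observe(); R=np.array(s['tool_rot']); p=np.array(s['position']); o,A=axes(k)
    print('t',s['time_s'],'q',np.round(s['q'],1),'F',np.round(s['ft_force'],1))
    print('box TCP',(A@(p-o)*1e3).round(1),'tip',(A@(p+.025*R[:,2]-o)*1e3).round(1)); print('box rot\n',(A@R).round(3))
    for w in wps:
        q=o+A.T@(np.array(w)/1e3); print(w,'tool shift',(R.T@(q-p)).round(4)); p=q
E
python3 - <<'E'
from h import *
rep('b',[(-115,4,43),(-71,4,43),(-71,4,97),(-37,4,97)])
d=grab('scene'); save(d,'s2.png',(190,120,450,320),3)
E
```

```text
t 7.025 q [ -13.2   15.9  114.4   43.3   19.5 -147.3] F [-0.4  0.4 -0.3]
box TCP [-112.7   11.6  156.5] tip [-97.5  12.4 136.7]
box rot
 [[-0.795 -0.024  0.606]
 [-0.004  0.999  0.034]
 [-0.606  0.025 -0.795]]
(-115, 4, 43) tool shift [ 0.0707 -0.0103  0.0885]
(-71, 4, 43) tool shift [-0.035  -0.0011  0.0267]
(-71, 4, 97) tool shift [-0.0327  0.0013 -0.0429]
(-37, 4, 97) tool shift [-0.027  -0.0008  0.0206]
```

View pics/s2.png

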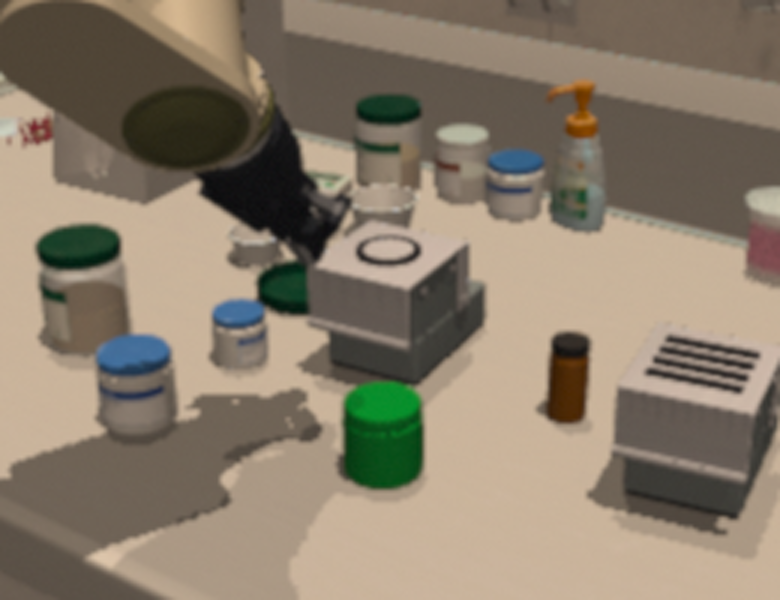

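The arm has a side offset, so this tilt brings the wrist near joint limits (q6 at -147). A half turn of the tool gives the same finger shape with room for joint 6.

>>> send_rows(
  deltas=[
    [[0,0,-0.01,0,0,0.185,-1],[0,0,0,0,0,0.185,-1],[0,0,0,0,0,0.185,-1],[0,0,0,0,0,0.185,-1],[0,0,0,0,0,0.185,-1],[0,0,0,0,0,0.185,-1],[0,0,0,0,0,0.185,-1],[0,0,0,0,0,0.185,-1],[0,0,0,0,0,0.185,-1],[0,0,0,0,0,0.185,-1],[0,0,0,0,0,0.185,-1],[0,0,0,0,0,0.185,-1]],
  ],
)

```text
time_s: 8.57
position: [0.4997, 0.0563, 0.1649]
tool_rot: [[0.382, 0.703, 0.6], [0.838, -0.537, 0.095], [0.389, 0.467, -0.794]]
ft_force: [-0.3, -0.4, -0.5]
grip_width: 0.0001
gripper_force: 0.0
```

>>> send_rows(
  deltas=[
    [[0,0,0,0,0,0.185,-1],[0,0,0,0,0,0.185,-1],[0,0,0,0,0,0.185,-1],[0,0,0,0,0,0.185,-1],[0,0,0,0,0,0.185,-1]],
  ],
)

```text
time_s: 9.2
position: [0.4997, 0.0563, 0.165]
tool_rot: [[0.791, 0.118, 0.6], [0.076, -0.993, 0.095], [0.607, -0.03, -0.794]]
ft_force: [0.1, 0.6, 0.1]
grip_width: -0.0002
gripper_force: 0.0
```

```bash
cat >> h.py <<'E'
def turn(k,tilt,yaw):
    """tool-frame rotation vector from present to box-relative tilt/yaw (deg), tool y = -box y (half turn)"""
    s=telemetry.observe(); R=np.array(s['tool_rot']); o,A=axes(k); t,y=np.radians([tilt,yaw])
    F=np.array([np.cos(y),np.sin(y),0]); U=np.array([0,0,1.]); z=np.sin(t)*F-np.cos(t)*U; x=np.cos(t)*F+np.sin(t)*U
    T=A.T@np.array([x,np.cross(z,x),z]).T
    print('turn',cv2.Rodrigues(R.T@T)[0].ravel().round(4)); return T
E
python3 - <<'E'
from h import *
rep('b',[]); turn('b',42,0); turn('b',42,8)
E
```

```text
t 9.2 q [-13.5  14.5 114.5  41.3  20.7  35.1] F [0.1 0.6 0.1]
box TCP [-118.1   11.2  165. ] tip [-102.9   12.1  145.1]
box rot
 [[ 0.795  0.017  0.607]
 [-0.004 -0.999  0.034]
 [ 0.607 -0.03  -0.794]]
turn [-0.0339  0.0808 -0.0057]
turn [ 0.0553  0.0786 -0.1131]
```

>>> send_rows(
  deltas=[
    [[0,0,0,0.009,0.02,-0.022,-1],[0,0,0,0.009,0.02,-0.022,-1],[0,0,0,0.009,0.02,-0.022,-1],[0,0,0,0.009,0.02,-0.022,-1],[0,0,0,0,0,0,-1]],
  ],
)

```text
time_s: 9.82
position: [0.4995, 0.0563, 0.1648]
tool_rot: [[0.726, 0.212, 0.654], [0.159, -0.977, 0.14], [0.669, 0.002, -0.743]]
ft_force: [-0.5, -0.1, -0.5]
grip_width: 0.0002
gripper_force: 0.0
```

```bash
python3 - <<'E'
from h import *
rep('b',[(-117,2,90),(-117,2,42),(-72,2,42),(-72,2,97),(-37,2,97)]); turn('b',42,6)
E
```

```text
t 9.825 q [-15.8  14.8 117.4  64.   20.4   5.8] F [-0.5 -0.1 -0.5]
box TCP [-118.2   11.2  164.8] tip [-101.6   13.   146.2]
box rot
 [[ 0.738  0.112  0.665]
 [ 0.085 -0.994  0.074]
 [ 0.669  0.002 -0.743]]
(-117, 2, 90) tool shift [-0.0499  0.0091  0.0557]
(-117, 2, 42) tool shift [-0.0321 -0.0001  0.0357]
(-72, 2, 42) tool shift [0.0332 0.005  0.0299]
(-72, 2, 97) tool shift [ 0.0368  0.0001 -0.0409]
(-37, 2, 97) tool shift [0.0258 0.0039 0.0233]
turn [-0.0037 -0.0003  0.007 ]
```

>>> send_rows(
  deltas=[
    [[-0.025,0.0035,0.0278,0,0,0,-1],[-0.025,0.0035,0.0278,0,0,0,-1],[-0.016,0,0.018,0,0,0,-1],[-0.016,0,0.018,0,0,0,-1],[0,0,0,0,0,0,-1]],
  ],
)

```text
time_s: 10.45
position: [0.5022, 0.0549, 0.0661]
tool_rot: [[0.724, 0.22, 0.654], [0.158, -0.976, 0.153], [0.672, -0.008, -0.741]]
ft_force: [0.5, -0.3, -0.4]
grip_width: 0.0
gripper_force: 0.0
```

```bash
python3 - <<'E'
from h import *
rep('b',[(-72,4,42),(-72,4,97),(-37,4,97)]); turn('b',42,6)
d=grab('scene'); save(d,'s3.png',(220,150,400,300),4)
E
```

```text
t 10.45 q [-16.4  29.4 123.7 119.3  22.4 -53.4] F [ 0.5 -0.3 -0.4]
box TCP [-115.7    9.5   66.1] tip [-99.   11.7  47.6]
box rot
 [[ 0.736  0.12   0.666]
 [ 0.084 -0.993  0.087]
 [ 0.672 -0.008 -0.741]]
(-72, 4, 42) tool shift [0.0155 0.0109 0.0465]
(-72, 4, 97) tool shift [ 0.0369 -0.0004 -0.0408]
(-37, 4, 97) tool shift [0.0258 0.0042 0.0233]
turn [-0.0165 -0.0032  0.0062]
```

View pics/s3.png

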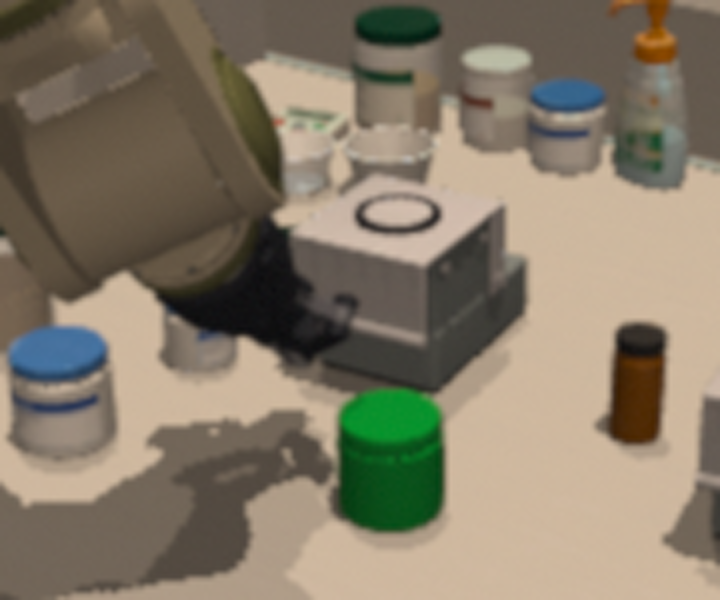

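The picture shows the closed fingers at (310,350), just before the blower's lip and clear of the green tub (390,460). I lower them and slide under.

>>> send_rows(
  deltas=[
    [[-0.0054,0.0019,0.006,0,0,0,-1],[-0.0054,0.0019,0.006,0,0,0,-1],[-0.0054,0.0019,0.006,0,0,0,-1],[0,0,0,-0.01,0,0,-1],[0.008,0.0013,0.007,0,0,0,-1],[0.008,0.0013,0.007,0,0,0,-1],[0,0,0,0,0,0,-1]],
  ],
)

```text
time_s: 11.38
position: [0.5257, 0.0514, 0.0446]
tool_rot: [[0.72, 0.214, 0.66], [0.16, -0.977, 0.142], [0.675, 0.003, -0.738]]
ft_force: [-0.6, 0.3, -0.9]
grip_width: -0.0002
gripper_force: 0.0
```

```bash
python3 - <<'E'
from h import *
rep('b',[(-72,4,42),(-72,4,97),(-37,4,97)]); turn('b',42,6)
E
```

```text
t 11.375 q [-15.6  33.6 121.2 125.8  22.8 -59.4] F [-0.6  0.3 -0.9]
box TCP [-92.7   3.7  44.6] tip [-75.9   5.6  26.2]
box rot
 [[ 0.733  0.114  0.671]
 [ 0.086 -0.993  0.075]
 [ 0.675  0.003 -0.738]]
(-72, 4, 42) tool shift [0.0134 0.0021 0.0158]
(-72, 4, 97) tool shift [ 0.0371  0.0002 -0.0406]
(-37, 4, 97) tool shift [0.0256 0.004  0.0235]
turn [-0.0043 -0.0083  0.0089]
```

>>> send_rows(
  deltas=[
    [[0.0045,0.0007,0.0053,0,0,0,-1],[0.0045,0.0007,0.0053,0,0,0,-1],[0.0045,0.0007,0.0053,0,0,0,-1],[0,0,0,0,0,0,-1],[0.0045,0,-0.005,0,0,0,-1],[0.0045,0,-0.005,0,0,0,-1],[0.0045,0,-0.005,0,0,0,-1],[0,0,0,0,0,0,-1]],
  ],
)

```text
time_s: 12.38
position: [0.5451, 0.0536, 0.0609]
tool_rot: [[0.722, 0.213, 0.658], [0.159, -0.977, 0.142], [0.673, 0.002, -0.74]]
ft_force: [-2.3, -0.7, -2.1]
grip_width: -0.0
gripper_force: 1.0
```

```bash
python3 - <<'E'
from h import *
rep('b',[(-72,4,97),(-37,4,97)])
E
```

```text
t 12.375 q [-14.4  31.8 117.3 114.4  19.3 -46.1] F [-2.3 -0.7 -2.1]
box TCP [-73.2   3.9  60.9] tip [-56.5   5.8  42.4]
box rot
 [[ 0.735  0.113  0.669]
 [ 0.085 -0.994  0.075]
 [ 0.673  0.002 -0.74 ]]
(-72, 4, 97) tool shift [ 0.0252  0.0001 -0.0259]
(-37, 4, 97) tool shift [0.0257 0.004  0.0234]
```

>>> send_rows(
  deltas=[
    [[0.0042,0,-0.0043,0,0,0,-1],[0.0042,0,-0.0043,0,0,0,-1],[0.0042,0,-0.0043,0,0,0,-1],[0.0042,0,-0.0043,0,0,0,-1],[0.0042,0,-0.0043,0,0,0,-1],[0.0042,0,-0.0043,0,0,0,-1],[0,0,0,0,0,0,-1]],
  ],
)

```text
time_s: 13.25
position: [0.5465, 0.054, 0.0968]
tool_rot: [[0.722, 0.213, 0.658], [0.159, -0.977, 0.142], [0.673, 0.002, -0.739]]
ft_force: [-1.9, -0.0, -1.7]
grip_width: 0.0001
gripper_force: 1.1
```

```bash
python3 - <<'E'
from h import *
rep('b',[(-37,4,97)]); turn('b',42,6)
d=grab('scene'); save(d,'s4.png',(220,150,400,300),4)
E
```

```text
t 13.25 q [-14.3  26.9 115.4  94.6  17.6 -25.2] F [-1.9 -0.  -1.7]
box TCP [-71.8   4.1  96.8] tip [-55.    6.   78.3]
box rot
 [[ 0.734  0.114  0.669]
 [ 0.085 -0.994  0.075]
 [ 0.673  0.002 -0.739]]
(-37, 4, 97) tool shift [0.0257 0.0041 0.0231]
turn [-0.0048 -0.0057  0.0079]
```

View pics/s4.png

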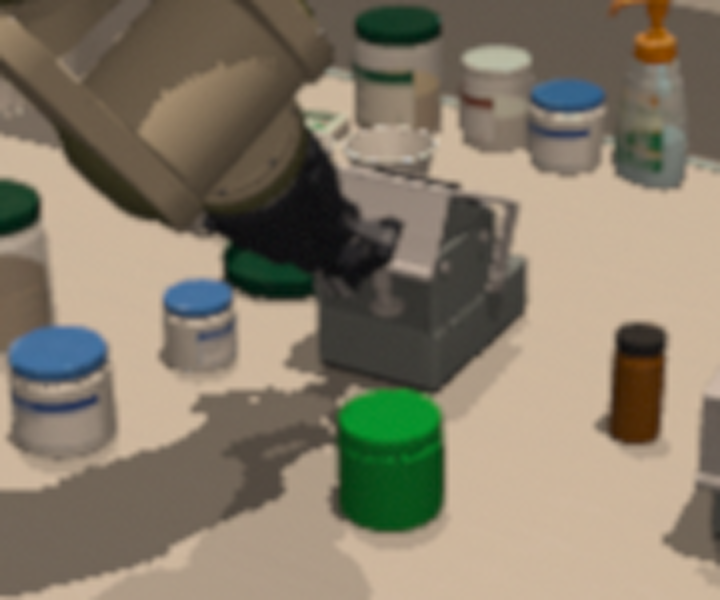

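The guard is up on the fingers, with the lip edge at (420,265) and the lever visible at (385,285). I push the toggle.

>>> send_rows(
  deltas=[
    [[0.0052,0.0008,0.0046,0,0,0,-1],[0.0052,0.0008,0.0046,0,0,0,-1],[0.0052,0.0008,0.0046,0,0,0,-1],[0.0052,0.0008,0.0046,0,0,0,-1],[0.0052,0.0008,0.0046,0,0,0,-1],[0,0,0,0,0,0,-1],[0,0,0,0,0,0,-1]],
  ],
)

```text
time_s: 14.18
position: [0.5812, 0.0574, 0.0972]
tool_rot: [[0.722, 0.213, 0.658], [0.159, -0.977, 0.142], [0.673, 0.001, -0.74]]
ft_force: [-2.2, 0.6, -1.0]
grip_width: 0.0001
gripper_force: 0.1
```

```bash
python3 - <<'E'
from h import *
rep('b',[(-37,4,97),(-72,4,96)]); turn('b',42,6)
d=grab('scene'); save(d,'s5.png',(250,150,400,300),4)
E
```

```text
t 14.175 q [-12.7  28.8 110.   84.3  16.5 -13.1] F [-2.2  0.6 -1. ]
box TCP [-36.9   4.1  97.2] tip [-20.2   6.   78.7]
box rot
 [[ 0.735  0.113  0.669]
 [ 0.085 -0.994  0.075]
 [ 0.673  0.001 -0.74 ]]
(-37, 4, 97) tool shift [-0.0002  0.0001  0.    ]
(-72, 4, 96) tool shift [-0.0264 -0.004  -0.0227]
turn [-0.0049 -0.0054  0.0076]
```

View pics/s5.png

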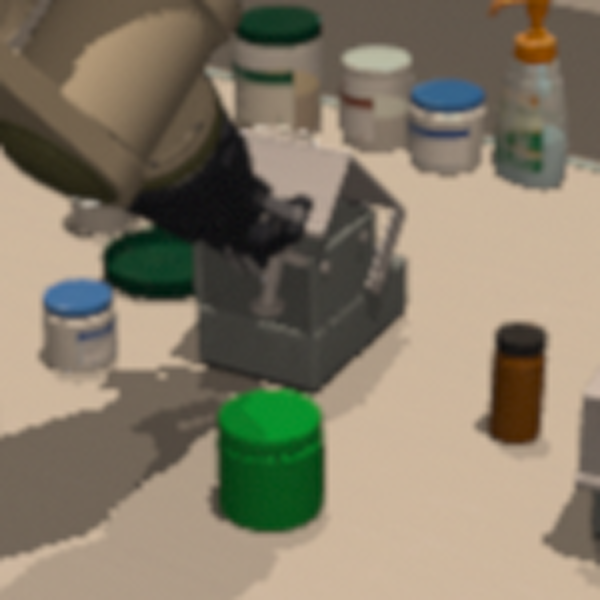

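```bash
python3 - <<'E'
from h import *
d=grab('scene'); o,A=axes('b')
for n,p in dict(piv=(-16,0,47),off=(-29.3,0,93),up=(-16,0,95),on=(-2.7,0,93),deckL=(-34,45,45),deckR=(-34,-45,45),wallR=(-34,-42,99),tip=(-20,6,79)).items():
    u=proj(d,o+A.T@(np.array(p)/1e3)); print(n,u.round(1),'in s5',((u-[250,150])*4).round(0))
save(d,'s6.png',(295,195,345,240),12)
E
```

```text
piv [316.3 225.1] in s5 [265. 300.]
off [313.3 210.9] in s5 [253. 244.]
up [316.  208.3] in s5 [264. 233.]
on [318.6 207. ] in s5 [274. 228.]
deckL [297.9 224.7] in s5 [192. 299.]
deckR [328.1 232.5] in s5 [312. 330.]
wallR [326.9 212.9] in s5 [308. 252.]
tip [313.3 214. ] in s5 [253. 256.]
```

View pics/s6.png

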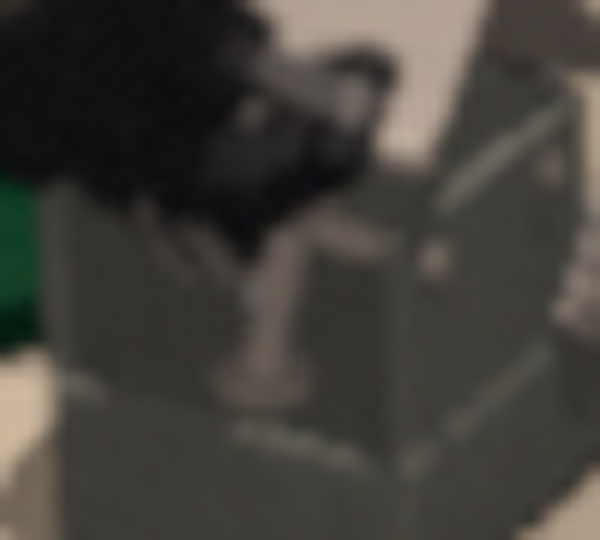

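The lever leans back (crop: base 260,380 to 285,240, crossbar end 340,235), so it looks on. I push 3 mm more to be sure, then look at the force.

>>> send_rows(
  deltas=[
    [[0.0011,0.0002,0.001,0,0,0,-1],[0.0011,0.0002,0.001,0,0,0,-1],[0,0,0,0,0,0,-1]],
  ],
)

```text
time_s: 14.65
position: [0.5824, 0.0576, 0.0969]
tool_rot: [[0.724, 0.213, 0.656], [0.159, -0.977, 0.142], [0.671, 0.002, -0.741]]
ft_force: [-18.9, -4.0, 7.7]
grip_width: 0.0002
gripper_force: 9.2
```

```bash
python3 - <<'E'
from h import *
rep('b',[(-72,4,97),(-72,4,42),(-110,4,42),(-130,4,160)]); d=grab('scene'); o,A=axes('b')
for t in(0,.28,.56):
    a=t-.28; p=np.array([-16+42*np.sin(a),-12.5,47+42*np.cos(a)]); print(t,proj(d,o+A.T@(p/1e3)).round(1))
E
```

```text
t 14.65 q [-12.6  28.9 109.7  83.3  16.4 -12. ] F [-18.9  -4.    7.7]
box TCP [-35.7   4.1  96.9] tip [-19.    6.   78.4]
box rot
 [[ 0.736  0.113  0.667]
 [ 0.085 -0.994  0.075]
 [ 0.671  0.002 -0.741]]
(-72, 4, 97) tool shift [-0.0267 -0.004  -0.0243]
(-72, 4, 42) tool shift [-0.0369 -0.0001  0.0408]
(-110, 4, 42) tool shift [-0.028  -0.0043 -0.0254]
(-130, 4, 160) tool shift [ 0.0645 -0.0021 -0.1008]
0 [318.  213.7]
0.28 [320.3 211.4]
0.56 [322.5 210.3]
```

The force rose to 19 N against the stop, so the blower toggle is on. I withdraw along the same path.

>>> send_rows(
  deltas=[
    [[-0.0053,-0.0008,-0.0049,0,0,0,-1],[-0.0053,-0.0008,-0.0049,0,0,0,-1],[-0.0053,-0.0008,-0.0049,0,0,0,-1],[-0.0053,-0.0008,-0.0049,0,0,0,-1],[-0.0055,-0.0008,-0.0047,0,0,0,-1],[-0.0053,0,0.0058,0,0,0,-1],[-0.0053,0,0.0058,0,0,0,-1],[-0.0053,0,0.0058,0,0,0,-1],[-0.0053,0,0.0058,0,0,0,-1],[-0.0053,0,0.0058,0,0,0,-1],[-0.0053,0,0.0058,0,0,0,-1],[-0.0053,0,0.0058,0,0,0,-1]],
  ],
)

```text
time_s: 16.2
position: [0.5479, 0.0535, 0.042]
tool_rot: [[0.723, 0.212, 0.658], [0.159, -0.977, 0.141], [0.673, 0.002, -0.74]]
ft_force: [-0.3, -0.2, -0.1]
grip_width: -0.0002
gripper_force: 0.0
```

```bash
python3 - <<'E'
from h import *
rep('b',[(-72,4,42),(-112,4,42),(-120,4,160)])
E
```

```text
t 16.2 q [-14.3  34.6 117.6 122.   20.7 -54.1] F [-0.3 -0.2 -0.1]
box TCP [-70.4   3.5  42. ] tip [-53.7   5.4  23.5]
box rot
 [[ 0.735  0.113  0.669]
 [ 0.085 -0.994  0.074]
 [ 0.673  0.002 -0.74 ]]
(-72, 4, 42) tool shift [-0.0011 -0.0007 -0.001 ]
(-112, 4, 42) tool shift [-0.0294 -0.0045 -0.0267]
(-120, 4, 160) tool shift [ 0.0735 -0.0007 -0.0927]
```

>>> send_rows(
  deltas=[
    [[-0.006,-0.001,-0.0055,0,0,0,-1],[-0.006,-0.001,-0.0055,0,0,0,-1],[-0.006,-0.001,-0.0055,0,0,0,-1],[-0.006,-0.001,-0.0055,0,0,0,-1],[-0.006,-0.001,-0.0055,0,0,0,-1],[0.0147,0,-0.0185,0,0,0,-1],[0.0147,0,-0.0185,0,0,0,-1],[0.0147,0,-0.0185,0,0,0,-1],[0.0147,0,-0.0185,0,0,0,-1],[0.0147,0,-0.0185,0,0,0,-1]],
  ],
)

```text
time_s: 17.45
position: [0.499, 0.0484, 0.1611]
tool_rot: [[0.722, 0.213, 0.658], [0.159, -0.977, 0.142], [0.673, 0.002, -0.74]]
ft_force: [0.7, 0.5, -0.7]
grip_width: -0.0
gripper_force: 0.0
```

```bash
python3 - <<'E'
from h import *
rep('h',[(-120,0,160)]); turn('h',42,0)
d=grab('scene'); save(d,'s7.png',(200,140,440,320),3)
E
```

```text
t 17.45 q [-17.3  15.2 118.   67.5  21.    1.1] F [ 0.7  0.5 -0.7]
box TCP [-30.5 307.8 161.1] tip [-13.7 308.1 142.6]
box rot
 [[ 0.739  0.025  0.673]
 [ 0.019 -1.     0.015]
 [ 0.673  0.002 -0.74 ]]
(-120, 0, 160) tool shift [-0.0728  0.3055 -0.0641]
turn [-0.0152 -0.0054  0.0193]
```

View pics/s7.png

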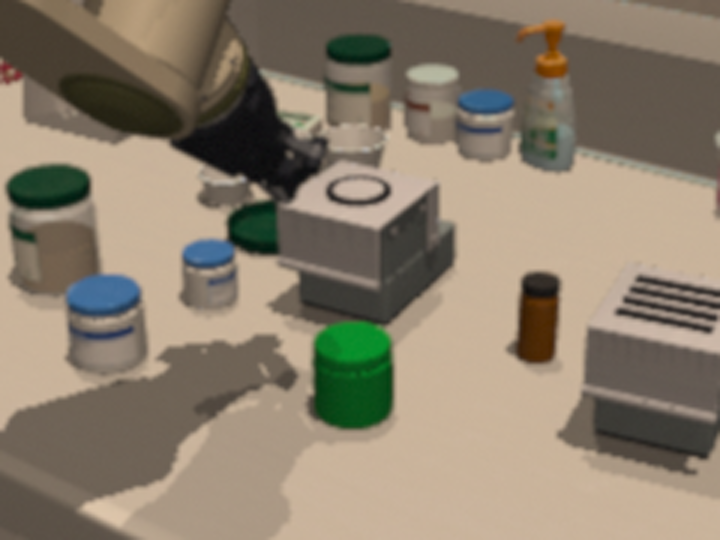

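The blower guard is shut again at (355,215), with the tub upright at (105,320). I go to the heater. My ten pictures are used, so from here I work by numbers.

>>> send_rows(
  deltas=[
    [[-0.008,0.034,-0.007,0,0,0,-1],[-0.008,0.034,-0.007,0,0,0,-1],[-0.008,0.034,-0.007,0,0,0,-1],[-0.008,0.034,-0.007,0,0,0,-1],[-0.008,0.034,-0.007,0,0,0,-1],[-0.008,0.034,-0.007,0,0,0,-1],[-0.008,0.034,-0.007,0,0,0,-1],[-0.008,0.034,-0.007,0,0,0,-1],[-0.008,0.034,-0.007,0,0,0,-1],[0,0,0,0,0,0,-1]],
  ],
)

```text
time_s: 18.75
position: [0.4713, -0.2729, 0.1588]
tool_rot: [[0.721, 0.211, 0.66], [0.157, -0.977, 0.141], [0.675, 0.003, -0.738]]
ft_force: [0.5, 0.5, -0.3]
grip_width: 0.0005
gripper_force: 0.0
```

```bash
python3 - <<'E'
from h import *
rep('h',[(-117,0,160),(-117,0,42),(-72,0,42),(-72,0,97),(-36,0,97)]); turn('h',42,0)
E
```

```text
t 18.75 q [-59.3  22.8 104.5  54.5  51.7 -16.6] F [ 0.5  0.5 -0.3]
box TCP [-118.5   -2.6  158.8] tip [-101.7   -2.2  140.4]
box rot
 [[ 0.738  0.022  0.675]
 [ 0.018 -1.     0.013]
 [ 0.675  0.003 -0.738]]
(-117, 0, 160) tool shift [ 0.002  -0.0025  0.0002]
(-117, 0, 42) tool shift [-0.0796 -0.0003  0.0871]
(-72, 0, 42) tool shift [0.0332 0.001  0.0304]
(-72, 0, 97) tool shift [ 0.0371  0.0001 -0.0406]
(-36, 0, 97) tool shift [0.0266 0.0008 0.0243]
turn [-0.0132 -0.0076  0.0183]
```

Well conditioned here. I lower in front of the lip, then slide in halfway.

>>> send_rows(
  deltas=[
    [[-0.0133,-0.0004,0.0145,0,0,0,-1],[-0.0133,-0.0004,0.0145,0,0,0,-1],[-0.0133,-0.0004,0.0145,0,0,0,-1],[-0.0133,-0.0004,0.0145,0,0,0,-1],[-0.0133,-0.0004,0.0145,0,0,0,-1],[-0.0122,-0.0004,0.0145,0,0,0,-1],[0,0,0,0,0,0,-1],[0.008,0,0.0073,0,0,0,-1],[0.008,0,0.0073,0,0,0,-1],[0,0,0,0,0,0,-1]],
  ],
)

```text
time_s: 20.0
position: [0.4935, -0.2637, 0.0424]
tool_rot: [[0.721, 0.215, 0.659], [0.161, -0.977, 0.142], [0.674, 0.003, -0.739]]
ft_force: [0.0, -1.0, -0.1]
grip_width: 0.0
gripper_force: 0.0
```

```bash
python3 - <<'E'
from h import *
rep('h',[(-72,0,42),(-72,0,97),(-36,0,97)])
E
```

```text
t 20.0 q [-56.2  36.6 108.6  70.9  41.5 -37.2] F [ 0.  -1.  -0.1]
box TCP [-95.    2.3  42.4] tip [-78.1   2.7  23.9]
box rot
 [[ 0.738  0.026  0.674]
 [ 0.022 -1.     0.015]
 [ 0.674  0.003 -0.739]]
(-72, 0, 42) tool shift [0.0166 0.0029 0.0158]
(-72, 0, 97) tool shift [ 0.0371  0.0002 -0.0406]
(-36, 0, 97) tool shift [0.0266 0.0009 0.0243]
```

>>> send_rows(
  deltas=[
    [[0.0055,0.001,0.0053,0,0,0,-1],[0.0055,0.001,0.0053,0,0,0,-1],[0.0055,0.001,0.0053,0,0,0,-1],[0,0,0,0,0,0,-1],[0.0053,0,-0.0058,0,0,0,-1],[0.0053,0,-0.0058,0,0,0,-1],[0.0053,0,-0.0058,0,0,0,-1],[0.0053,0,-0.0058,0,0,0,-1],[0,0,0,0,0,0,-1]],
  ],
)

```text
time_s: 21.12
position: [0.5155, -0.2622, 0.0733]
tool_rot: [[0.722, 0.213, 0.659], [0.159, -0.977, 0.141], [0.674, 0.003, -0.739]]
ft_force: [-2.6, 0.4, -1.9]
grip_width: 0.0003
gripper_force: 1.3
```

```bash
python3 - <<'E'
from h import *
rep('h',[(-72,0,97),(-36,0,97)])
E
```

```text
t 21.125 q [-53.7  33.7 105.   65.5  42.5 -27.3] F [-2.6  0.4 -1.9]
box TCP [-73.   -0.4  73.3] tip [-56.2  -0.   54.8]
box rot
 [[ 0.739  0.025  0.674]
 [ 0.02  -1.     0.014]
 [ 0.674  0.003 -0.739]]
(-72, 0, 97) tool shift [ 0.0168 -0.0003 -0.0168]
(-36, 0, 97) tool shift [0.0266 0.0009 0.0243]
```

The same lip force as at the blower. I finish the lift and push in.

>>> send_rows(
  deltas=[
    [[0.0056,0,-0.0056,0,0,0,-1],[0.0056,0,-0.0056,0,0,0,-1],[0.0056,0,-0.0056,0,0,0,-1],[0,0,0,0,0,0,-1],[0.0052,0.0002,0.0047,0,0,0,-1],[0.0052,0.0002,0.0047,0,0,0,-1],[0.0052,0.0002,0.0047,0,0,0,-1],[0.0052,0.0002,0.0047,0,0,0,-1],[0.005,0.0002,0.0047,0,0,0,-1],[0,0,0,0,0,0,-1]],
  ],
)

```text
time_s: 22.38
position: [0.5513, -0.2551, 0.0962]
tool_rot: [[0.722, 0.214, 0.658], [0.159, -0.977, 0.142], [0.673, 0.002, -0.739]]
ft_force: [-3.5, -1.2, -1.0]
grip_width: 0.0002
gripper_force: 1.2
```

```bash
python3 - <<'E'
from h import *
rep('h',[])
E
```

```text
t 22.375 q [-49.7  32.7 100.1  61.2  42.7 -17.5] F [-3.5 -1.2 -1. ]
box TCP [-36.6  -0.2  96.2] tip [-19.7   0.2  77.7]
box rot
 [[ 0.739  0.025  0.673]
 [ 0.02  -1.     0.015]
 [ 0.673  0.002 -0.739]]
```

Now small steps until the stop shows in the force.

>>> send_rows(
  deltas=[
    [[0.0011,0,0.001,0,0,0,-1],[0.0011,0,0.001,0,0,0,-1],[0,0,0,0,0,0,-1]],
  ],
)

```text
time_s: 22.75
position: [0.5522, -0.255, 0.096]
tool_rot: [[0.724, 0.212, 0.656], [0.159, -0.977, 0.141], [0.671, 0.002, -0.741]]
ft_force: [-27.5, -4.4, 9.3]
grip_width: 0.0001
gripper_force: 13.3
```

The same stop, so the heater toggle is on. I withdraw.

>>> send_rows(
  deltas=[
    [[-0.0055,-0.0002,-0.0049,0,0,0,-1],[-0.0055,-0.0002,-0.0049,0,0,0,-1],[-0.0055,-0.0002,-0.0049,0,0,0,-1],[-0.0055,-0.0002,-0.0049,0,0,0,-1],[-0.0055,-0.0002,-0.0047,0,0,0,-1],[-0.0053,0,0.0058,0,0,0,-1],[-0.0053,0,0.0058,0,0,0,-1],[-0.0053,0,0.0058,0,0,0,-1],[-0.0053,0,0.0058,0,0,0,-1],[-0.0053,0,0.0058,0,0,0,-1],[-0.0053,0,0.0058,0,0,0,-1],[-0.0053,0,0.0058,0,0,0,-1]],
  ],
)

```text
time_s: 24.25
position: [0.5179, -0.2617, 0.04]
tool_rot: [[0.722, 0.213, 0.659], [0.158, -0.977, 0.142], [0.674, 0.001, -0.739]]
ft_force: [0.1, -0.5, 0.8]
grip_width: -0.0001
gripper_force: 0.0
```

>>> send_rows(
  deltas=[
    [[-0.006,0,-0.0055,0,0,0,-1],[-0.006,0,-0.0055,0,0,0,-1],[-0.006,0,-0.0055,0,0,0,-1],[-0.006,0,-0.0055,0,0,0,-1],[-0.006,0,-0.0055,0,0,0,-1],[-0.006,0,-0.0055,0,0,0,-1],[0.0147,0,-0.0185,0,0,0,-1],[0.0147,0,-0.0185,0,0,0,-1],[0.0147,0,-0.0185,0,0,0,-1],[0.0147,0,-0.0185,0,0,0,-1],[0.0147,0,-0.0185,0,0,0,-1],[0,0,0,0,0,0,-1]],
  ],
)

```text
time_s: 25.75
position: [0.4621, -0.274, 0.16]
tool_rot: [[0.721, 0.213, 0.66], [0.161, -0.977, 0.14], [0.674, 0.005, -0.738]]
ft_force: [0.4, -0.3, 0.1]
grip_width: 0.0001
gripper_force: 0.0
```

```bash
python3 - <<'E'
from h import *
rep('h',[])
d0=dict(np.load('/tmp/top.npz')); d=grab('top'); P0,P=cloud(d0),cloud(d)
def c(P,win,lo,hi):
    x0,y0,x1,y1=win; Q=P[y0:y1,x0:x1].reshape(-1,3); Q=Q[(Q[:,2]>lo)&(Q[:,2]<hi)]; return len(Q),np.median(Q,0).round(4) if len(Q) else None
for n,w,lo,hi in(('drops',(335,190,360,216),.06,.08),('seed',(150,228,195,270),.09,.11),('grit',(450,295,485,330),.065,.085),('swabs',(460,160,498,198),.07,.09),('tub',(205,250,265,310),.05,.07),('bl roof',(248,172,305,232),.098,.112),('he roof',(368,180,432,248),.098,.112)):
    print(n,c(P0,w,lo,hi),c(P,w,lo,hi))
E
```

```text
t 25.75 q [-60.5  22.3 105.3  54.3  52.3 -17.6] F [ 0.4 -0.3  0.1]
box TCP [-127.7   -1.9  160. ] tip [-110.9   -1.5  141.6]
box rot
 [[ 0.738  0.024  0.674]
 [ 0.021 -1.     0.013]
 [ 0.674  0.005 -0.738]]
drops (134, array([ 0.6228, -0.1181,  0.0703])) (135, array([ 0.6225, -0.1178,  0.0702]))
seed (748, array([0.4947, 0.3066, 0.0983])) (749, array([0.4945, 0.3065, 0.0986]))
grit (468, array([ 0.358 , -0.4159,  0.0744])) (16, array([ 0.3786, -0.4335,  0.0754]))
swabs (756, array([ 0.6927, -0.4402,  0.0825])) (759, array([ 0.6927, -0.4408,  0.0823]))
tub (19, array([0.4899, 0.0878, 0.0616])) (486, array([0.4207, 0.1697, 0.0621]))
bl roof (1724, array([0.6146, 0.0566, 0.106 ])) (1706, array([0.6143, 0.0566, 0.1059]))
he roof (1745, array([ 0.5839, -0.2483,  0.1059])) (1727, array([ 0.584 , -0.2482,  0.1058]))
```

The arm hides the grit jar from the top camera, so I check it in the scene camera.

```bash
python3 - <<'E'
from h import *
d0=dict(np.load('/tmp/scene.npz')); d=grab('scene'); P0,P=cloud(d0),cloud(d)
for Q in(P0,P):
    W=Q[325:385,430:480].reshape(-1,3); m=(W[:,2]>.068)&(W[:,2]<.08); print(m.sum(),np.median(W[m],0).round(4))
    W=Q.reshape(-1,3); m=(np.hypot(W[:,0]-.358,W[:,1]+.416)<.07)&(W[:,2]>.085)&(W[:,2]<.3); print('above',m.sum(),W[m,2].min() if m.any() else None)
E
```

```text
686 [ 0.3522 -0.4213  0.0736]
above 0 None
687 [ 0.3519 -0.4213  0.0737]
above 0 None
```

All in place, nothing moved, and the robot touches nothing.

```bash
python3 -c "
from rig import env; print(env.close_job())"
```

```text
the job is handed in; nothing more can be done
None
```

The job is handed in: the tub stands upright about 19 cm from the blower lip, both toggles were pushed to their stops (blower first), both guards are shut and the bystanders have not moved; no verdict was shown.

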